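# Draw the lowest slide tray onto the light stage

## Task

Get the next slide tray ready for viewing: draw the lowest tray out from under the stack in the magazine and slide it along the deck, flat and without lifting it, until it is fully home against the two end stops of the light stage, leaving the other three trays stacked square in the magazine. Set the light lever to the long middle mark of its scale. Leave everything else on the bench where it is.

Things in the scene. Friction and masses are not known exactly. Their poses are not given: they have to be found in the camera images.
- loader: the viewing loader, one fixed unit. Origin at bench level under the magazine's gate; x away from the robot's side, y from stage to magazine, z up. Trays are drawn along -y (robot's left to right). A flat deck 30 mm above the bench runs its whole length (y 160 to -180 mm) between two side rails 89 mm apart, 8 mm above the deck
- gate (a point): on the deck under the gate, loader (0, 0, 30) mm. Magazine at loader y 5 to 160 mm: front posts and gate (y -3 to 28) reach 90 mm above the bench, rear posts (y 128 to 162) 180 mm. The gate leaves a throat 16 mm high over the deck: it passes one 12 mm tray and holds back those above, which drop on the deck as the lowest leaves
- stage (a point): on the deck at the middle of the light stage, loader (0, -90, 30) mm: a white panel flush with the deck. The origin of a tray that is fully home lies here. On the robot's side (loader x -128 to -52, y -180 to -5 mm) the flat housing top, also 30 mm high, carries the light lever and its scale
- end_stops (a point): on the deck midway between the two steel end stops, in line with their faces toward the magazine: loader (0, -165, 30) mm. The stops are 12 mm high, 10 mm thick, at x -42 to -26 and 26 to 42 mm; the space between them is free, for a finger too. The tray's front end touches both when it is fully home
- tray_low: dark grey anodised slide tray, 86 mm (its x) x 150 mm (its y) x 12 mm thick, about 0.12 kg, three glass slides in it. Origin: centre of the underside; front end at y = -75 mm. The lowest tray: flat on the deck, axes parallel to the loader's, already 55 to 70 mm out of the throat, its rear under the other three. Slides lie loose in it, so keep it flat. Its front has a finger slot (see slot)
- slot (a point): centre of the lowest tray's finger slot, at the level of the tray's underside (the deck), tray (0, -49, 0) mm. The slot goes right through the tray: 32 mm along y, 56 mm along x, square corners. In front of it the front bar, 10 mm wide along y and 12 mm high; behind it the closed part with the slides
- lever (a joint): the light lever's angle, rad: 0 = left end of the scale (dim), 1.6 = right end (bright); grows counter-clockwise seen from above. Five engraved marks at 0, 0.4, 0.8, 1.2, 1.6; the middle one (0.8) is longer and there the lever points along loader -x. It turns with light friction (1 N at the knob) and stays where it is left
- lever_knob (a point): centre of the top face of the lever's black upright knob: 16 mm across, 26 mm tall, foot 42 and top 68 mm above the bench, 40 mm from the pivot. A flat steel arm 9 mm wide, 37 to 42 mm above the bench, joins it to the pivot. Nothing stands above it or within 30 mm beside it
- lever_pivot (a point): the lever's pivot, a vertical axis at loader (-62, -90) mm; the point is 34 mm above the bench
- tray_2: an identical dark grey anodised slide tray, 86 mm (its x) x 150 mm (its y) x 12 mm thick, about 0.12 kg, three glass slides in it. Origin: centre of the underside; front end at y = -75 mm. It is the second from the bottom, in the magazine with its origin near loader x 0, y 80 mm; it drops by 12 mm when the lowest tray has left
- tray_3: an identical dark grey anodised slide tray, 86 mm (its x) x 150 mm (its y) x 12 mm thick, about 0.12 kg, three glass slides in it. Origin: centre of the underside; front end at y = -75 mm. It is the third from the bottom, in the magazine with its origin near loader x 0, y 80 mm; it drops by 12 mm when the lowest tray has left
- tray_4: an identical dark grey anodised slide tray, 86 mm (its x) x 150 mm (its y) x 12 mm thick, about 0.12 kg, three glass slides in it. Origin: centre of the underside; front end at y = -75 mm. It is the fourth (top) from the bottom, in the magazine with its origin near loader x 0, y 80 mm; it drops by 12 mm when the lowest tray has left
- bottle: clear reagent bottle with a blue cap, 72 mm across, 150 mm tall, standing to the left of the magazine; a bystander, origin at its underside
- jar: squat clear jar with a white lid, 60 mm across, 62 mm tall, behind the light stage; a bystander, origin at its underside
- petri: closed Petri dish, 92 mm across, 16 mm tall, on the bench in front of the magazine; a bystander, origin at its underside
- forceps: steel forceps, about 140 mm long, 5 mm thick, lying on the bench to the right of the loader; a bystander, origin at its underside
- syringe_a: large syringe lying down, about 200 mm long, 29 mm barrel, right side of the bench; a bystander, origin at its underside
- syringe_b: second large syringe, like the first, farther right; a bystander, origin at its underside
- case: small black instrument case with aluminium edges, 130 x 200 x 70 mm, far right; a bystander, origin at its underside
- slidebox: flat blue slide box, 175 x 210 x 34 mm, left side of the bench; a bystander, origin at its underside
Not all that is in view belongs to the job. What is shaped like the tray_4 but purple is not meant.

How it is judged:
By the outcome, as a careful person would: the job done as asked, in the order asked, and still so for the second after the job is handed in, with the robot touching nothing.
It also fails if it takes over 54 s, if anything falls off the work surface, if the arm or the gripper's body presses on something with over 40 N, if the wrist force passes 120 N, or if a joint passes its speed limit or range.

## Robot

A 6-joint arm with a two-finger parallel gripper is mounted at the origin on the work surface. World frame = base frame: x ahead of the robot, y to its left, z up, the work surface at z = 0. Lengths are in m, angles in rad, forces in N, time in s.
With the tool pointing down it reaches from about 0.25 to 0.775 m from the base axis. Payload 8.9 kg.
Tool frame: the origin (TCP) lies between the finger pads; the fingertips stand 19 mm ahead of it and the grasp point (between the pads) is the TCP; x points along the fingers, z is the direction in which the jaws open and shut, and the axes are right-handed (so a half turn about x gives the same grasp; the last joint's range is limited). The gripper opens to 85 mm and grips with 20 to 120 N. Pads are 22 mm wide; open, the fingers measure 114 mm over their backs; the gripper's body (76 mm by 85 mm) begins 54 mm behind the grasp point. The pads swing forward as they close: fully open they stand 13 mm farther back than shut.
Start: joints at [1.107, 0.291, -0.153, 1.127, 0, 1.431], TCP at [0.168, 0.498, 0.25] pointing down, gripper open.
Joint ranges: [-2.52, 2.52], [-0.91, 1.74], [-1.3, 1.37], [-1.96, 2.02], [-1.52, 1.47], [-3.14, 3.14]. Speed limits (rad/s): [2.22, 2.22, 2.79, 3.14, 3.14, 3.14].

## Interface

Orientations are given as [roll, pitch, yaw] about the fixed x, y, z axes, in that order (R = Rz(yaw) Ry(pitch) Rx(roll)).
In Python, from station import r gives the robot as it stands.
- The arm moves only by the tool play_rows, never from a script. Its argument "moves" is one flat list of numbers, 7 for each row, row after row: the closure, from 0 (fully open) to 1 (shut), then the shift along the tool's x, y, z in m, then the turn, a rotation vector about the tool's x, y, z in degrees. In form: [fingers, tx, ty, tz, wx, wy, wz, fingers, tx, ty, tz, wx, wy, wz, ...]. A call has 1 to 20 rows; each row is the pose to reach, as a shift and turn from the pose commanded when the call began, along the tool's axes at that moment; what a row does not reach only later rows make up. A row lasts 1/10 s, in which the tool goes at most 50 mm and 8.59 degrees, less where a joint would pass 70% of its speed; a pose out of reach is approached as far as the arm can. A call with a gripper value outside its range is refused whole. The fingers move at their own pace and stop on an object; "newtons" is the grip in N (left out, the last holds). Time passes only in rows, so rows that repeat a pose let the fingers close. It gives the time, the measured TCP pose, the force and the opening at its end, in the units of the state.
- r.sense(): the state, without advancing time (a new reading comes with each control period).
- r.grab_frame(name): name is "side" or "top" or "wrist"; returns a dict with "image" (400x640x3 uint8, blue, green, red), "depth" (400x640 float32, m along the optical axis (not along the pixel's ray), 0 where there is no reading), "fx", "fy", "cx", "cy" (pixels), "R" (3x3) and "t" (3): a world point X has camera coordinates R X + t. Camera axes: x right, y down, z forward; pixel columns grow to the right and rows downward; lengths in m; the calibration is good to about 2 mm. A picture is of the moment at which its call begins.
- r.hand_in(): hands the job in, once; it reports no verdict.
The state is a dict: "time_s": time; "joint_pos": joint angles; "joint_vel": joint speeds; "effort": joint torques, N m; "eef_pos": TCP position; "tool_rot": TCP orientation; "contact_force": force on the tool from outside, world axes, zero at the start; "torque": the same for the moment, N m; "opening": finger opening in m.
Only numpy, scipy, OpenCV 4.12 (cv2) and the standard library are available. Lean on these libraries where they do the work, as an engineer would, in place of code of your own. Each camera call takes 0.05 s, during which the arm holds its last target.

## Working session

There is one attempt and no reset: what is moved stays moved. The work goes in short steps, Python scripts to look and compute and a tool call to move; the robot and the scene stay as the last step left them, time stands still between calls to the robot, and variables do not carry over. Pictures are saved under pics/ and viewed, and the job is handed in when it is done.

Besides the shell and the picture viewer there is one more tool, called after "Request:" as name(argument=value, ...), one argument or row to a line, values as JSON. play_rows: Moves the arm, as the interface text tells. Its arguments: {"type":"object","properties":{"moves":{"type":"array"},"newtons":{"type":"number"}},"required":["moves"]}

```bash
mkdir -p pics; ls
cat > h.py <<'E'
from station import r
import numpy as np, cv2
def save(name,fn):
    f=r.grab_frame(name); cv2.imwrite('pics/'+fn+'.png',f['image']); np.savez('pics/'+fn+'.npz',**f); return f
def load(fn): return dict(np.load('pics/'+fn+'.npz'))
def ray(f,u,v,z):
    R,t=f['R'],f['t']; c=-R.T@t; d=R.T@np.array([(u-f['cx'])/f['fx'],(v-f['cy'])/f['fy'],1]); return c+d*(z-c[2])/d[2]
def dep(f,u,v):
    D=float(f['depth'][int(v),int(u)]); return f['R'].T@(np.array([(u-f['cx'])/f['fx']*D,(v-f['cy'])/f['fy']*D,D])-f['t'])
def proj(f,X):
    p=f['R']@np.array(X)+f['t']; return p[0]/p[2]*f['fx']+f['cx'],p[1]/p[2]*f['fy']+f['cy']
E
python3 - <<'E'
from h import *
np.set_printoptions(precision=4,suppress=True)
for n in ('side','top','wrist'):
    f=save(n,n+'0'); print(n,f['fx'],-f['R'].T@f['t'],f['R'][2])
print(r.sense())
E
```

```text
pics
side 414.4899830258915 [-0.1875 -0.6383  1.0368] [ 0.5057  0.4779 -0.7182]
top 442.77006407430315 [0.3039 0.0087 1.6472] [ 0.1137  0.0022 -0.9935]
wrist 295.7563520321591 [0.0924 0.523  0.3741] [ 0.2947 -0.1011 -0.9502]
{'time_s': 0.15, 'joint_pos': array([ 1.1067,  0.2912, -0.1539,  1.1267, -0.    ,  1.4315]), 'joint_vel': array([-0.0008, -0.0009,  0.0013, -0.0006, -0.0001, -0.0006]), 'effort': array([  0.0007, -53.7371,  33.152 ,   0.0115,  -0.0002,   0.    ]), 'eef_pos': array([0.1674, 0.4973, 0.2499]), 'tool_rot': array([ 3.0225,  1.5698, -2.0146]), 'contact_force': array([-0.3468,  0.8936,  0.3735]), 'torque': array([-0.0083,  0.0003,  0.0383]), 'opening': 0.08581208591533974}
```

View pics/side0.png

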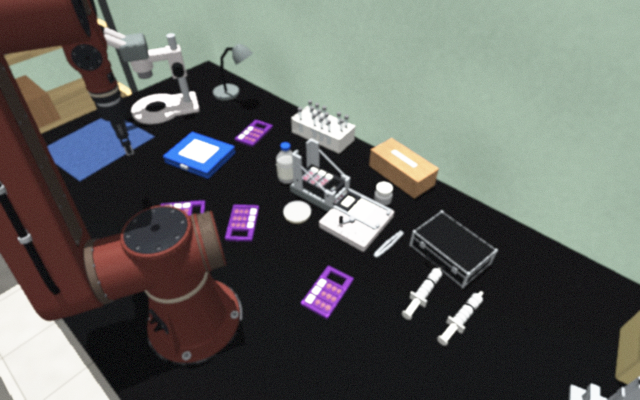

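View pics/top0.png

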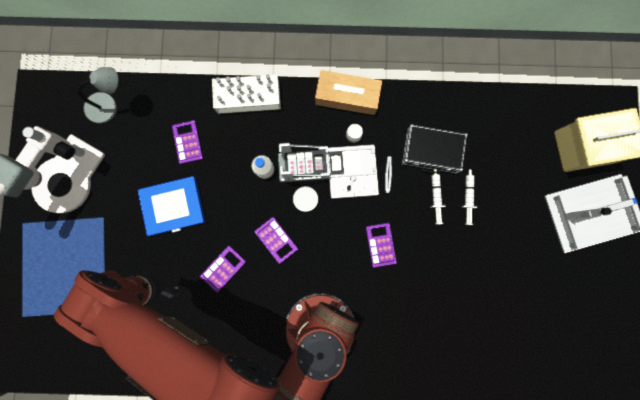

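View pics/wrist0.png

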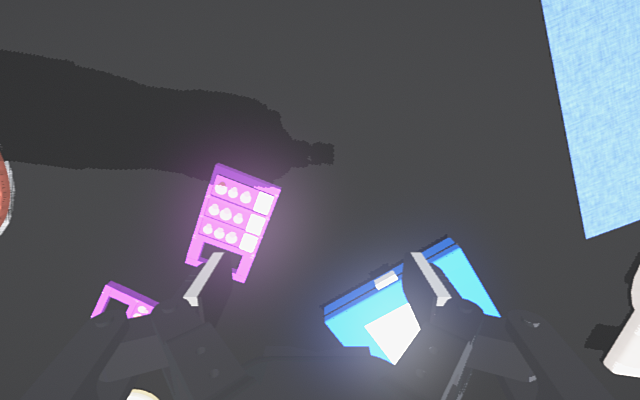

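Run:
```python
from h import *
f=load('top0'); im=f['image'][130:215,265:400]; cv2.imwrite('pics/topz.png',cv2.resize(im,None,fx=5.9,fy=5.9,interpolation=cv2.INTER_CUBIC))
f=load('side0'); im=f['image'][130:255,270:410]; cv2.imwrite('pics/sidez.png',cv2.resize(im,None,fx=4.7,fy=4.7,interpolation=cv2.INTER_CUBIC))
```

```text
(no output)
```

View pics/topz.png

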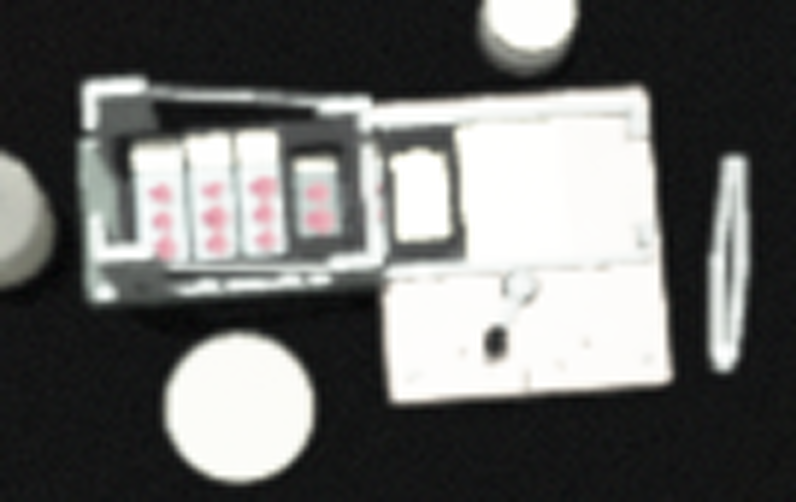

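View pics/sidez.png

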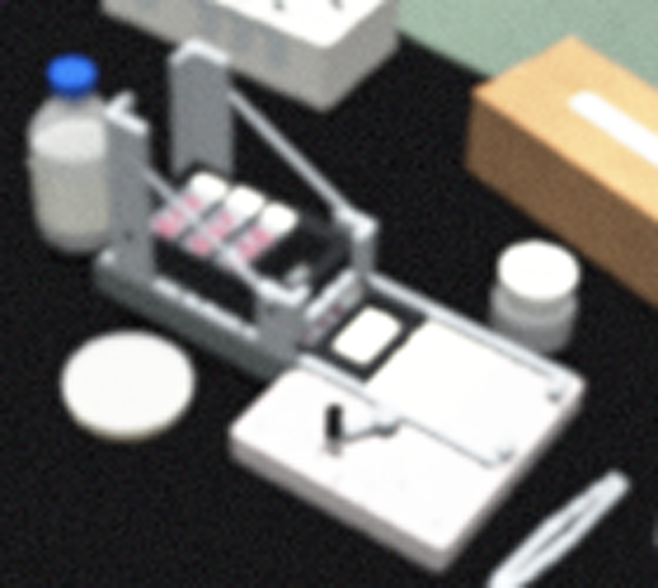

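```bash
cat >> h.py <<'E'
def z2(u,v): return u/5.9+265-.4,v/5.9+130-.4
E
python3 - <<'E'
from h import *
np.set_printoptions(precision=4,suppress=True)
f=load('top0')
P={}
for n,u,v,z in [('NL',388,403,.03),('NR',673,381,.03),('FR',648,87,.038),('frontbarA',463,258,.042),('frontbarB',455,126,.042),('knob',495,335,.068),('piv',520,288,.042),('slotc',420,195,.03)]:
    P[n]=ray(f,*z2(u,v),z); print(n,P[n])
d=P['NL']-P['NR']; print(np.hypot(*d[:2]),np.degrees(np.arctan2(-d[0],d[1])))
E
```

```text
NL [ 0.4765 -0.0257  0.03  ]
NR [ 0.4952 -0.2029  0.03  ]
FR [ 0.6797 -0.1838  0.038 ]
frontbarA [ 0.5671 -0.0698  0.042 ]
frontbarB [ 0.6505 -0.0629  0.042 ]
knob [ 0.5159 -0.089   0.068 ]
piv [ 0.5493 -0.1056  0.042 ]
slotc [ 0.6084 -0.0425  0.03  ]
0.17818392856652754 6.0261179151909205
```

```bash
cat >> h.py <<'E'
from scipy.spatial.transform import Rotation as Ro
def pose():
    s=r.sense(); return s['eef_pos'],Ro.from_euler('xyz',s['tool_rot'])
def rel(target,Rt):
    p,R=pose(); return R.inv().apply(np.array(target)-p), (R.inv()*Rt).as_rotvec(degrees=True)
def down(ang): # tool x down, tool z at world azimuth ang(deg)
    a=np.radians(ang); x=np.array([0,0,-1.]); z=np.array([np.cos(a),np.sin(a),0]); y=np.cross(z,x)
    return Ro.from_matrix(np.c_[x,y,z])
E
python3 - <<'E'
from h import *
np.set_printoptions(precision=4,suppress=True)
p,R=pose(); M=R.as_matrix(); print(M)
f=load('wrist0'); c=-f['R'].T@f['t']; print('cam in tool',M.T@(c-p), 'view',M.T@f['R'][2])
for a in (6,186,96,-84): print(a,rel([0.60,-0.05,0.27],down(a)))
E
```

```text
[[-0.0004 -0.9477  0.3191]
 [-0.0009  0.3191  0.9477]
 [-1.      0.0001 -0.001 ]]
cam in tool [-0.1242  0.0793  0.0004] view [ 0.9502 -0.3116 -0.0009]
6 (array([-0.0198, -0.5846, -0.3806]), array([65.3921, -0.0554,  0.0269]))
186 (array([-0.0198, -0.5846, -0.3806]), array([-114.6079,   -0.0302,   -0.0623]))
96 (array([-0.0198, -0.5846, -0.3806]), array([-24.6079,  -0.0555,  -0.0192]))
-84 (array([-0.0198, -0.5846, -0.3806]), array([155.3921,  -0.0265,   0.0764]))
```

Request:
play_rows(
  moves=[1,0,-0.1,-0.075,15,0,0,1,0,-0.58,-0.434,65.4,0,0,1,0,-0.58,-0.434,65.4,0,0,1,0,-0.58,-0.434,65.4,0,0,1,0,-0.58,-0.434,65.4,0,0,1,0,-0.58,-0.434,65.4,0,0,1,0,-0.58,-0.434,65.4,0,0,1,0,-0.58,-0.434,65.4,0,0,1,0,-0.58,-0.434,65.4,0,0,1,0,-0.58,-0.434,65.4,0,0,1,0,-0.58,-0.434,65.4,0,0,1,0,-0.58,-0.434,65.4,0,0,1,0,-0.58,-0.434,65.4,0,0,1,0,-0.58,-0.434,65.4,0,0,1,0,-0.58,-0.434,65.4,0,0,1,0,-0.58,-0.434,65.4,0,0,1,0,-0.58,-0.434,65.4,0,0,1,0,-0.58,-0.434,65.4,0,0,1,0,-0.58,-0.434,65.4,0,0],
)

```text
time_s: 2.05
eef_pos: [0.5782, -0.0977, 0.2506]
tool_rot: [2.109, 1.571, 2.215]
contact_force: [0.2, 0.9, 0.3]
opening: -0.0002
```

Run:
```python
from h import *
save('wrist','w1')
s=r.sense(); print(s['time_s'],s['eef_pos'],s['tool_rot'],s['joint_pos'],s['opening'])
```

```text
2.1 [ 0.57832247 -0.09785623  0.25062793] [-0.27901645  1.57066231 -0.17324409] [-2.92237486e-01  4.08570300e-01  1.99404523e-02  1.18203341e+00
  1.59100518e-05  1.17278649e+00] -4.5706401267406115e-05
```

View pics/w1.png

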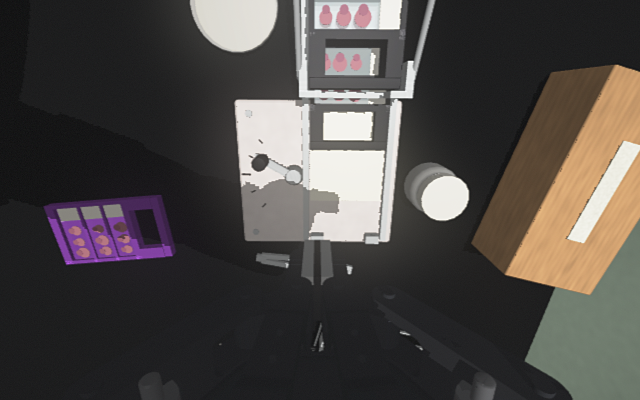

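Run:
```python
from h import *
f=load('w1'); im=f['image'][85:255,220:420]; cv2.imwrite('pics/w1z.png',cv2.resize(im,None,fx=3.5,fy=3.5,interpolation=cv2.INTER_CUBIC))
```

```text
(no output)
```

View pics/w1z.png

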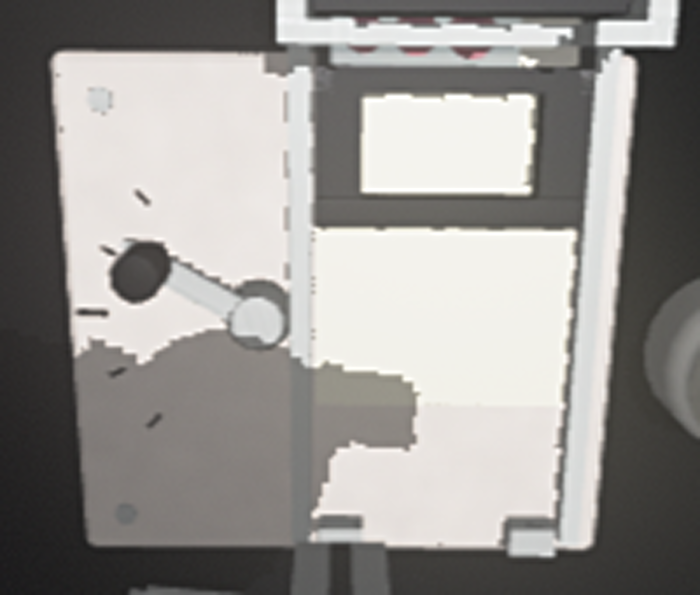

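Run:
```python
from h import *
np.set_printoptions(precision=4,suppress=True)
f=load('w1')
q=lambda u,v,z: ray(f,(u-1.25)/3.5+220,(v-1.25)/3.5+85,z)
P={n:q(u,v,z) for n,u,v,z in [('NL',51,52,.03),('NR',89,546,.03),('slotTL',361,94,.042),('slotTR',535,94,.042),('slotBR',533,193,.042),('slotBL',361,194,.042),('fA',314,229,.042),('fB',578,229,.042),('knob',139,275,.068),('piv',256,322,.042),('midmark',91,313,.03),('stopR',532,527,.042),('stopL',338,521,.042)]}
for n in P: print(n,P[n])
d=P['NL']-P['NR']; th=np.arctan2(-d[0],d[1]); print(np.hypot(*d[:2]),np.degrees(th))
d=P['fB']-P['fA']; print('tray front',np.hypot(*d[:2]),np.degrees(np.arctan2(d[1],d[0])))
ex=np.array([np.cos(th),np.sin(th)]); ey=np.array([-ex[1],ex[0]])
for n,l in(('NL',(-.128,-.005)),('NR',(-.128,-.180)),('piv',(-.062,-.09))): print('O',P[n][:2]-l[0]*ex-l[1]*ey)
O=np.mean([P[n][:2]-l[0]*ex-l[1]*ey for n,l in(('NL',(-.128,-.005)),('NR',(-.128,-.180)))],0)
for n in P: print(n,1e3*np.array([(P[n][:2]-O)@ex,(P[n][:2]-O)@ey]))
```

```text
NL [ 0.4795 -0.0279  0.03  ]
NR [ 0.4968 -0.2001  0.03  ]
slotTL [ 0.5782 -0.0298  0.042 ]
slotTR [ 0.6317 -0.0241  0.042 ]
slotBR [ 0.6361 -0.0541  0.042 ]
slotBL [ 0.5817 -0.0603  0.042 ]
fA [ 0.5679 -0.0729  0.042 ]
fB [ 0.6524 -0.0639  0.042 ]
knob [ 0.5171 -0.088   0.068 ]
piv [ 0.5518 -0.1056  0.042 ]
midmark [ 0.4948 -0.1116  0.03  ]
stopR [ 0.6549 -0.1697  0.042 ]
stopL [ 0.5864 -0.1747  0.042 ]
0.17300256002858697 5.732757845018082
tray front 0.08496365024263948 6.0796100325266735
O [ 0.6064 -0.0102]
O [ 0.6062 -0.0082]
O [ 0.6045 -0.0099]
NL [-128.       -5.9987]
NR [-128.     -179.0013]
slotTL [-29.9785 -17.7369]
slotTR [ 23.8294 -17.4076]
slotBR [ 25.1575 -47.7123]
slotBL [-29.5985 -48.3601]
fA [-44.5842 -59.6059]
fB [ 40.3779 -59.0916]
knob [-96.6279 -69.542 ]
piv [-63.8391 -90.5383]
midmark [-121.1871  -90.7754]
stopR [  32.3129 -164.6036]
stopL [ -36.2961 -162.6793]
```

Run:
```python
from h import *
np.set_printoptions(precision=4,suppress=True)
for z in (.25,.10,.053): print(rel([.607,-.042,z],down(5.9)))
```

```text
(array([0.0006, 0.0525, 0.0344]), array([0.1603, 0.0074, 0.0021]))
(array([0.1506, 0.0525, 0.0344]), array([0.1603, 0.0074, 0.0021]))
(array([0.1976, 0.0525, 0.0344]), array([0.1603, 0.0074, 0.0021]))
```

Request:
play_rows(
  moves=[1,0.03,0.03,0.02,0.2,0,0,1,0.06,0.052,0.034,0.2,0,0,1,0.1,0.052,0.034,0.2,0,0,1,0.135,0.052,0.034,0.2,0,0,1,0.155,0.052,0.034,0.2,0,0,1,0.165,0.052,0.034,0.2,0,0,1,0.165,0.052,0.034,0.2,0,0,1,0.165,0.052,0.034,0.2,0,0],
)

```text
time_s: 2.9
eef_pos: [0.6078, -0.0435, 0.0865]
tool_rot: [-0.283, 1.569, -0.182]
contact_force: [0.4, -0.3, 0.6]
opening: 0.0003
```

Run:
```python
from h import *
np.set_printoptions(precision=4,suppress=True)
save('wrist','w2');s=r.sense(); print(s['time_s'],s['eef_pos'],s['contact_force'])
print(rel([.607,-.042,.053],down(5.9)))
```

```text
2.95 [ 0.608  -0.0437  0.0868] [-0.2984 -0.4456  1.2975]
(array([ 0.0338,  0.0018, -0.0009]), array([-0.1003,  0.1244,  0.038 ]))
```

View pics/w2.png

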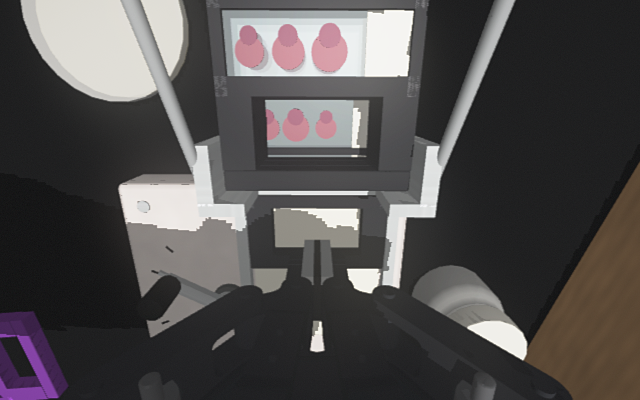

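Request:
play_rows(
  moves=[1,0.01,0.002,-0.001,0,0,0,1,0.022,0.002,-0.001,0,0,0,1,0.03,0.002,-0.001,0,0,0,1,0.034,0.002,-0.001,0,0,0,1,0.034,0.002,-0.001,0,0,0,1,0.034,0.002,-0.001,0,0,0],
)

```text
time_s: 3.55
eef_pos: [0.606, -0.0417, 0.0513]
tool_rot: [3.035, 1.571, 3.136]
contact_force: [-0.4, 0.1, 0.5]
opening: 0.0003
```

Run:
```python
from h import *
np.set_printoptions(precision=4,suppress=True)
s=r.sense(); print(s['time_s'],s['eef_pos'],s['contact_force'])
f=save('wrist','w3')
th=np.radians(5.9); ex=np.array([np.cos(th),np.sin(th)]); ey=np.array([-ex[1],ex[0]]); O=np.array([.6035,-.0095])
print(1e3*((s['eef_pos'][:2]-O)@ex),1e3*((s['eef_pos'][:2]-O)@ey))
t=O+ey*-.145; print(t,rel([*t,s['eef_pos'][2]],down(5.9)))
```

```text
3.55 [ 0.606  -0.0417  0.0513] [-0.445   0.1414  0.4662]
-0.8582522044060052 -32.326527318368974
[ 0.6184 -0.1537] (array([ 0.0002, -0.1126,  0.0009]), array([-0.1121,  0.0203,  0.0059]))
```

View pics/w3.png

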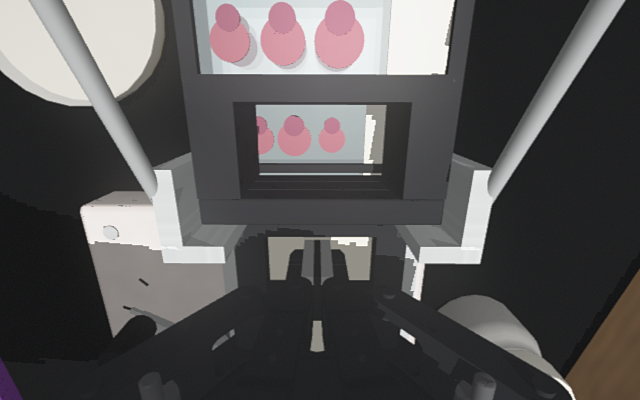

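Request:
play_rows(
  moves=[1,-0.001,-0.002,0,0,0,0,1,-0.001,-0.004,0,0,0,0,1,-0.001,-0.006,0,0,0,0,1,-0.001,-0.008,0,0,0,0,1,-0.001,-0.011,0,0,0,0,1,-0.001,-0.015,0,0,0,0,1,-0.001,-0.02,0,0,0,0,1,-0.001,-0.025,0,0,0,0,1,-0.001,-0.03,0,0,0,0,1,-0.001,-0.035,0,0,0,0,1,-0.001,-0.04,0,0,0,0,1,-0.001,-0.045,0,0,0,0,1,-0.001,-0.05,0,0,0,0,1,-0.001,-0.055,0,0,0,0,1,-0.001,-0.06,0,0,0,0,1,-0.001,-0.064,0,0,0,0,1,-0.001,-0.067,0,0,0,0,1,-0.001,-0.07,0,0,0,0,1,-0.001,-0.07,0,0,0,0],
)

```text
time_s: 5.5
eef_pos: [0.613, -0.112, 0.0522]
tool_rot: [-1.771, 1.57, -1.671]
contact_force: [-1.0, -0.7, -0.5]
opening: 0.0004
```

Run:
```python
from h import *
np.set_printoptions(precision=4,suppress=True)
s=r.sense(); print(s['time_s'],s['eef_pos'],s['contact_force'])
f=save('wrist','w4')
th=np.radians(5.9); ex=np.array([np.cos(th),np.sin(th)]); ey=np.array([-ex[1],ex[0]]); O=np.array([.6035,-.0095])
print(1e3*((s['eef_pos'][:2]-O)@ex),1e3*((s['eef_pos'][:2]-O)@ey))
```

```text
5.5 [ 0.613  -0.112   0.0522] [-0.9557 -0.7034 -0.5162]
-1.1117937631163703 -102.8889306466639
```

View pics/w4.png

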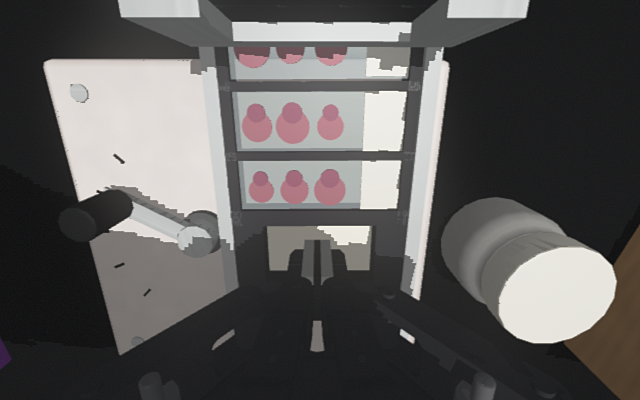

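Request:
play_rows(
  moves=[1,0,-0.002,0,0,0,0,1,0,-0.005,0,0,0,0,1,0,-0.009,0,0,0,0,1,0,-0.013,0,0,0,0,1,0,-0.017,0,0,0,0,1,0,-0.021,0,0,0,0,1,0,-0.025,0,0,0,0,1,0,-0.029,0,0,0,0,1,0,-0.032,0,0,0,0,1,0,-0.034,0,0,0,0,1,0,-0.036,0,0,0,0,1,0,-0.036,0,0,0,0],
)

```text
time_s: 6.75
eef_pos: [0.6167, -0.1475, 0.0524]
tool_rot: [-1.053, 1.57, -0.952]
contact_force: [0.5, 0.7, -0.3]
opening: -0.0
```

Run:
```python
from h import *
np.set_printoptions(precision=4,suppress=True)
s=r.sense(); print(s['time_s'],s['eef_pos'],s['contact_force'])
f=save('wrist','w5')
th=np.radians(5.9); ex=np.array([np.cos(th),np.sin(th)]); ey=np.array([-ex[1],ex[0]]); O=np.array([.6035,-.0095])
print(1e3*((s['eef_pos'][:2]-O)@ex),1e3*((s['eef_pos'][:2]-O)@ey))
```

```text
6.75 [ 0.6167 -0.1475  0.0524] [ 0.4671  0.7341 -0.3303]
-1.0661792313308418 -138.58726905147287
```

View pics/w5.png

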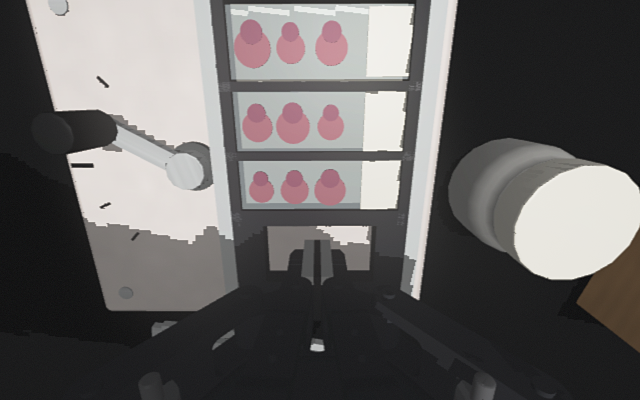

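Still not home; continue in 1 mm steps, watching force.

Request:
play_rows(
  moves=[1,0,-0.001,0,0,0,0,1,0,-0.002,0,0,0,0,1,0,-0.003,0,0,0,0,1,0,-0.004,0,0,0,0,1,0,-0.005,0,0,0,0,1,0,-0.006,0,0,0,0,1,0,-0.006,0,0,0,0],
)

```text
time_s: 7.5
eef_pos: [0.6172, -0.153, 0.0523]
tool_rot: [1.427, 1.57, 1.528]
contact_force: [0.4, 1.9, 1.2]
opening: 0.0002
```

Request:
play_rows(
  moves=[1,0,-0.001,0,0,0,0,1,0,-0.002,0,0,0,0,1,0,-0.002,0,0,0,0],
)

```text
time_s: 7.8
eef_pos: [0.6172, -0.1532, 0.0523]
tool_rot: [1.521, 1.567, 1.624]
contact_force: [-0.3, 9.7, 4.0]
opening: 0.0004
```

Request:
play_rows(
  moves=[1,0,-0.001,0,0,0,0,1,0,-0.001,0,0,0,0,1,0,-0.001,0,0,0,0],
)

```text
time_s: 8.1
eef_pos: [0.6172, -0.1533, 0.0523]
tool_rot: [1.551, 1.566, 1.654]
contact_force: [-0.8, 12.6, 5.6]
opening: 0.0001
```

Run:
```python
from h import *
np.set_printoptions(precision=4,suppress=True)
s=r.sense(); print(s['time_s'],s['eef_pos'],s['contact_force'],s['torque'])
f=save('wrist','w6'); save('top','t6')
im=load('t6')['image'][130:215,265:400]; cv2.imwrite('pics/t6z.png',cv2.resize(im,None,fx=5.9,fy=5.9,interpolation=cv2.INTER_CUBIC))
```

```text
8.1 [ 0.6172 -0.1533  0.0523] [-0.7649 12.5527  5.5929] [2.8374 0.1573 0.0254]
```

View pics/w6.png

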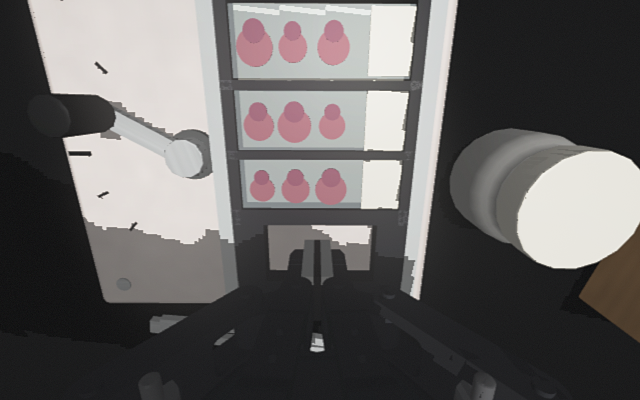

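View pics/t6z.png

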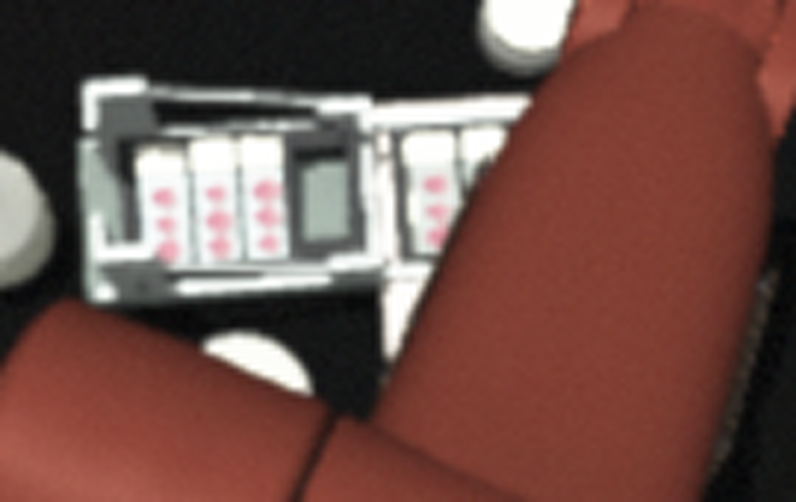

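Request:
play_rows(
  moves=[1,0,0.003,0,0,0,0,1,0,0.006,0,0,0,0,1,0,0.008,0,0,0,0,1,0,0.008,0,0,0,0,1,-0.01,0.008,0,0,0,0,1,-0.03,0.008,0,0,0,0,1,-0.06,0.008,0,0,0,0,1,-0.1,0.02,-0.02,-8,0,0,1,-0.13,0.04,-0.05,-16,0,0,1,-0.15,0.065,-0.08,-24,0,0,0.5,-0.15,0.065,-0.08,-32,0,0,0.5,-0.15,0.065,-0.08,-40,0,0,0.5,-0.15,0.065,-0.08,-48,0,0,0.5,-0.15,0.065,-0.08,-56,0,0,0.5,-0.15,0.065,-0.08,-64,0,0,0.5,-0.15,0.065,-0.08,-72,0,0,0.5,-0.15,0.065,-0.08,-80,0,0,0.5,-0.15,0.065,-0.08,-88,0,0,0.5,-0.15,0.065,-0.08,-90,0,0,0.5,-0.15,0.065,-0.08,-90,0,0],
)

```text
time_s: 10.2
eef_pos: [0.5315, -0.0998, 0.2031]
tool_rot: [-2.163, 1.57, -0.491]
contact_force: [-0.2, -0.2, 0.5]
opening: 0.043
```

Run:
```python
from h import *
np.set_printoptions(precision=4,suppress=True)
s=r.sense(); print(s['time_s'],s['eef_pos'],s['opening'],s['contact_force'],s['joint_pos'])
f=save('wrist','w7')
```

```text
10.2 [ 0.5315 -0.0998  0.2031] 0.04297575407420473 [-0.1705 -0.1803  0.4528] [-0.3207  0.3505 -0.1961  1.0234 -0.0002 -0.4218]
```

View pics/w7.png

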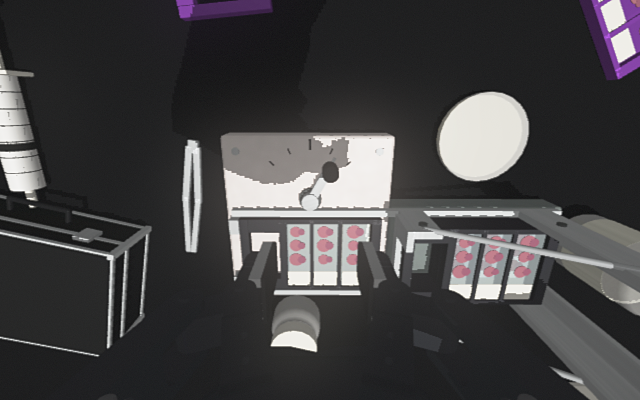

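Run:
```python
from h import *
f=load('w7'); im=f['image'][125:300,215:415]; cv2.imwrite('pics/w7z.png',cv2.resize(im,None,fx=3.4,fy=3.4,interpolation=cv2.INTER_CUBIC))
```

```text
(no output)
```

View pics/w7z.png

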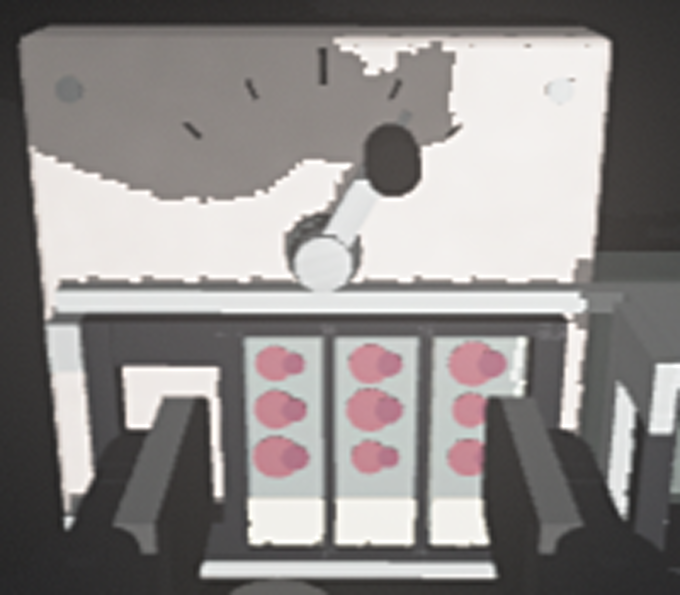

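Run:
```python
from h import *
np.set_printoptions(precision=4,suppress=True)
f=load('w7')
q=lambda u,v,z: ray(f,(u-1.2)/3.4+215,(v-1.2)/3.4+125,z)
im=f['image'][125:200,300:350].max(2); 
th=np.radians(5.9); ex=np.array([np.cos(th),np.sin(th)]); ey=np.array([-ex[1],ex[0]]); O=np.array([.6035,-.0095])
for n,u,v,z in [('knobtop',393,150,.068),('piv',323,265,.043),('markN',323,84,.03),('markF',323,50,.03),('NL',610,38,.03),('NR',22,38,.03),('front',80,340,.042),('front2',95,430,.042),('rear',565,340,.042),('stop',82,352,.042)]:
    P=q(u,v,z); print(n,P,1e3*(P[:2]-O)@ex,1e3*(P[:2]-O)@ey)
pv=O-.062*ex-.09*ey; kt=pv-.04*ex; print(pv,kt)
p,R=pose()
for X in ([*(kt+.019*ey),.1],[*(kt+.019*ey),.065],[*kt,.065]): print(rel(X,down(95.9)))
```

```text
knobtop [ 0.5101 -0.0901  0.068 ] -101.23342190754467 -70.56899997015684
piv [ 0.5527 -0.1052  0.043 ] -60.398868858806885 -89.98614261819422
markN [ 0.5008 -0.1104  0.03  ] -112.53817414449145 -89.83688023948471
markF [ 0.4909 -0.1114  0.03  ] -122.48652620064215 -89.74676446950282
NL [ 0.479  -0.0285  0.03  ] -125.84193284295178 -6.094404360711568
NR [ 0.4964 -0.199   0.03  ] -126.05998120843854 -177.50367971563492
front [ 0.5851 -0.1775  0.042 ] -35.608691398516584 -165.16513182428116
front2 [ 0.6158 -0.1721  0.042 ] -4.516884036638412 -163.01945876971587
rear [ 0.5698 -0.0287  0.042 ] -35.50237149582956 -15.683415957049409
stop [ 0.589  -0.1768  0.042 ] -31.572478917540895 -164.8865892403094
[ 0.5511 -0.1054] [ 0.5113 -0.1095]
(array([0.1029, 0.0212, 0.0113]), array([-0.1875, -0.0243,  0.0363]))
(array([0.1379, 0.0212, 0.0114]), array([-0.1875, -0.0243,  0.0363]))
(array([ 0.1379,  0.0211, -0.0076]), array([-0.1875, -0.0243,  0.0363]))
```

Request:
play_rows(
  moves=[0.5,0.02,0.01,0.006,0,0,0,0.5,0.06,0.016,0.0115,0,0,0,0.5,0.1,0.016,0.0115,0,0,0,0.5,0.125,0.016,0.0115,0,0,0,0.5,0.138,0.016,0.0115,0,0,0,0.5,0.138,0.016,0.0115,0,0,0,0.5,0.138,0.016,0.0115,0,0,0],
)

```text
time_s: 10.95
eef_pos: [0.5146, -0.0898, 0.0649]
tool_rot: [-2.167, 1.57, -0.496]
contact_force: [-0.3, -0.4, 0.1]
opening: 0.0431
```

Run:
```python
from h import *
np.set_printoptions(precision=4,suppress=True)
s=r.sense(); print(s['time_s'],s['eef_pos'],s['opening'],s['contact_force'])
f=save('wrist','w8')
```

```text
10.95 [ 0.5146 -0.0898  0.0649] 0.04306782916774913 [-0.3264 -0.4366  0.1107]
```

View pics/w8.png

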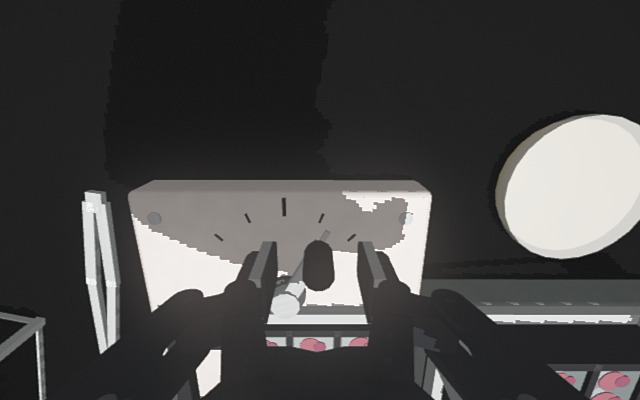

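Request:
play_rows(
  moves=[1,0,0,0,0,0,0,1,0,0,0,0,0,0,1,0,0,0,0,0,0,1,0,0,0,0,0,0,1,0,0,0,0,0,0],
  newtons=20,
)

```text
time_s: 11.5
eef_pos: [0.5149, -0.0898, 0.0651]
tool_rot: [-1.974, 1.569, -0.302]
contact_force: [-1.5, 0.9, 7.0]
opening: 0.015
```

Run:
```python
from h import *
np.set_printoptions(precision=4,suppress=True)
s=r.sense(); print(s['time_s'],s['eef_pos'],s['opening'],s['contact_force'])
th=np.radians(5.9); ex=np.array([np.cos(th),np.sin(th)]); ey=np.array([-ex[1],ex[0]]); O=np.array([.6035,-.0095])
p=s['eef_pos'];print(1e3*(p[:2]-O)@ex,1e3*(p[:2]-O)@ey)
pv=O-.062*ex-.09*ey; kt=pv-.04*ex; print(rel([*kt,p[2]],down(95.9)))
```

```text
11.5 [ 0.5149 -0.0898  0.0651] 0.015028058743654904 [-1.5359  0.8683  7.01  ]
-96.43426715368848 -70.78188943226314
(array([ 0.    ,  0.0055, -0.0192]), array([-0.1106, -0.0326,  0.0763]))
```

Request:
play_rows(
  moves=[1,-0.001,0.001,-0.0025,0,0,0,1,-0.001,0.002,-0.005,0,0,0,1,-0.001,0.003,-0.0075,0,0,0,1,-0.001,0.004,-0.01,0,0,0,1,-0.001,0.0045,-0.0125,0,0,0,1,-0.001,0.005,-0.015,0,0,0,1,-0.001,0.0055,-0.0175,0,0,0,1,-0.001,0.0055,-0.019,0,0,0,1,-0.001,0.0055,-0.019,0,0,0,1,-0.001,0.0055,-0.019,0,0,0],
)

```text
time_s: 12.5
eef_pos: [0.5085, -0.1086, 0.0651]
tool_rot: [1.167, 1.567, 2.839]
contact_force: [-6.3, 4.1, 7.3]
opening: 0.0151
```

Run:
```python
from h import *
np.set_printoptions(precision=4,suppress=True)
s=r.sense(); print(s['time_s'],s['eef_pos'],s['opening'],s['contact_force'])
th=np.radians(5.9); ex=np.array([np.cos(th),np.sin(th)]); ey=np.array([-ex[1],ex[0]]); O=np.array([.6035,-.0095])
p=s['eef_pos'];print(1e3*(p[:2]-O)@ex,1e3*(p[:2]-O)@ey)
f=save('wrist','w9')
im=f['image'][170:330,200:380]; cv2.imwrite('pics/w9z.png',cv2.resize(im,None,fx=3.5,fy=3.5,interpolation=cv2.INTER_CUBIC))
```

```text
12.5 [ 0.5085 -0.1086  0.0651] 0.015093332493442411 [-6.2921  4.0594  7.2583]
-104.66778019765634 -88.77424736369466
```

View pics/w9z.png

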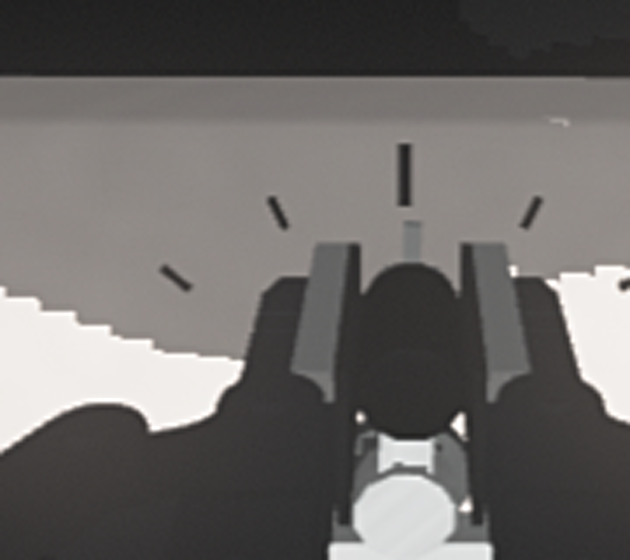

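Run:
```python
from h import *
f=load('w9')
th=np.radians(5.9); ex=np.array([np.cos(th),np.sin(th)]); ey=np.array([-ex[1],ex[0]]); O=np.array([.6035,-.0095])
q=lambda u,v,z: ray(f,(u-1.25)/3.5+200,(v-1.25)/3.5+170,z)
for n,u,v,z in [('mark',404,146,.03),('mark',404,204,.03),('ptr',412,222,.0395),('ptr',411,258,.0395),('piv',405,515,.043),('piv',405,515,.038)]:
    P=q(u,v,z); print(n,1e3*(P[:2]-O)@ex,1e3*(P[:2]-O)@ey)
```

```text
mark -122.79652305104767 -89.70585144529576
mark -112.39772440850881 -89.74042119582842
ptr -113.51003127911926 -88.41602718097624
ptr -107.17925943226645 -88.58267123466305
piv -60.16328910855453 -89.67349825283978
piv -55.9615545543576 -89.70822311322554
```

Request:
play_rows(
  moves=[1,0,-0.001,-0.0006,0,0,0,1,0,-0.0025,-0.0012,0,0,0,1,0,-0.0025,-0.0012,0,0,0,1,0,-0.0025,-0.0012,0,0,0],
)

```text
time_s: 12.95
eef_pos: [0.5092, -0.1099, 0.0649]
tool_rot: [1.472, 1.563, -3.14]
contact_force: [-14.8, 1.5, 12.6]
opening: 0.0152
```

Run:
```python
from h import *
np.set_printoptions(precision=4,suppress=True)
s=r.sense(); print(s['time_s'],s['eef_pos'],s['opening'],s['contact_force'])
th=np.radians(5.9); ex=np.array([np.cos(th),np.sin(th)]); ey=np.array([-ex[1],ex[0]]); O=np.array([.6035,-.0095])
p=s['eef_pos'];print(1e3*(p[:2]-O)@ex,1e3*(p[:2]-O)@ey)
f=save('wrist','w10')
im=f['image'][170:330,200:380]; cv2.imwrite('pics/w10z.png',cv2.resize(im,None,fx=3.5,fy=3.5,interpolation=cv2.INTER_CUBIC))
```

```text
12.95 [ 0.5092 -0.1099  0.0649] 0.015195472892897827 [-14.7683   1.5036  12.6438]
-104.14186099643895 -90.17687467850617
```

View pics/w10z.png

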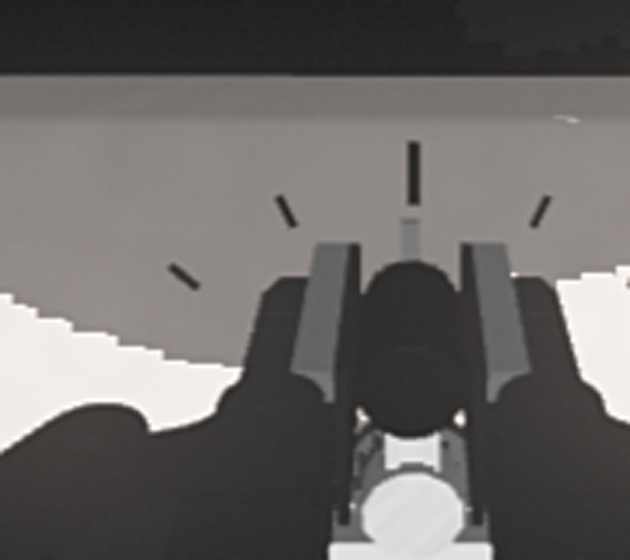

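Request:
play_rows(
  moves=[1,0,0.003,0.0005,0,0,0,1,0,0.004,0.0005,0,0,0,1,0,0.004,0.0005,0,0,0],
)

```text
time_s: 13.3
eef_pos: [0.509, -0.1099, 0.0651]
tool_rot: [1.039, 1.57, 2.71]
contact_force: [-0.6, 2.8, -1.4]
opening: 0.015
```

```bash
cat > look.py <<'E'
from h import *
import sys
np.set_printoptions(precision=4,suppress=True)
n=sys.argv[1]
s=r.sense(); print(s['time_s'],s['eef_pos'],s['opening'],s['contact_force'])
th=np.radians(5.9); ex=np.array([np.cos(th),np.sin(th)]); ey=np.array([-ex[1],ex[0]]); O=np.array([.6035,-.0095])
p=s['eef_pos'];print(1e3*(p[:2]-O)@ex,1e3*(p[:2]-O)@ey)
f=save('wrist',n)
im=f['image'][170:330,200:380]; cv2.imwrite('pics/'+n+'z.png',cv2.resize(im,None,fx=3.5,fy=3.5,interpolation=cv2.INTER_CUBIC))
E
python3 look.py w11
```

```text
13.3 [ 0.509  -0.1099  0.0651] 0.014965002727379448 [-0.5972  2.839  -1.3648]
-104.35665492882795 -90.19955576488957
```

View pics/w11z.png

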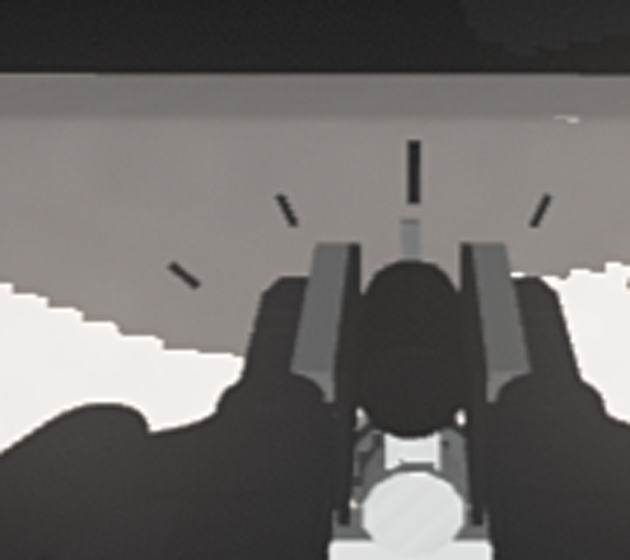

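Request:
play_rows(
  moves=[1,0,0,0.001,0,0,0,1,0,0,0.001,0,0,0,1,0,0,0.001,0,0,0],
)

```text
time_s: 13.65
eef_pos: [0.509, -0.1094, 0.0652]
tool_rot: [2.433, 1.57, -2.179]
contact_force: [-2.8, -2.5, -2.1]
opening: 0.0154
```

```bash
python3 look.py w12
python3 - <<'E'
from h import *
f=load('w12'); g=f['image'][:,:,1].astype(int)
for v in (215,222,226,234,238): print(v,g[v,306:330])
E
```

```text
13.65 [ 0.509  -0.1094  0.0652] 0.015356453753989528 [-2.8196 -2.5301 -2.1142]
-104.27468750202871 -89.65152614258439
215 [137 138 138 138 138 137 138 138 139 100  51  38  51 121 141 139 138 137
 138 138 139 138 138 138]
222 [137 138 138 137 138 137 138 139 142 101  52  40  51 120 142 140 138 138
 140 139 139 139 140 139]
226 [138 138 137 138 138 138 137 140 141 100  50  38  49 120 141 140 138 138
 138 139 138 139 140 139]
234 [138 139 139 138 138 138 138 139 131 123 121 121 120 124 134 139 139 139
 138 138 139 139 139 138]
238 [138 138 137 137 137 137 139 138 131 124 122 122 121 123 135 139 138 138
 138 138 139 138 138 138]
```

View pics/w12z.png

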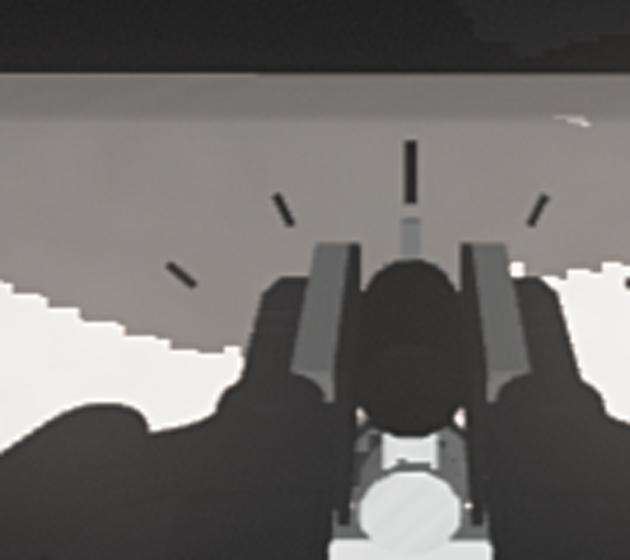

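Request:
play_rows(
  moves=[0.5,0,0,0,0,0,0,0.5,0,0,0,0,0,0,0.5,0,0,0,0,0,0,0.5,0,0,0,0,0,0,0.5,-0.01,0,0,0,0,0,0.5,-0.03,0,0,0,0,0,0.5,-0.06,0,0,0,0,0,0.5,-0.1,0,0,0,0,0,0.5,-0.14,0,0,0,0,0,0.5,-0.14,0,0,0,0,0,0.5,-0.14,0,0,0,0,0],
)

```text
time_s: 14.8
eef_pos: [0.5098, -0.1092, 0.2068]
tool_rot: [-2.007, 1.568, -0.335]
contact_force: [-0.5, 0.7, -0.4]
opening: 0.0424
```

```bash
python3 look.py w13
python3 - <<'E'
from h import *
f=load('w13'); im=f['image'][120:320,200:420]; cv2.imwrite('pics/w13z.png',cv2.resize(im,None,fx=3,fy=3,interpolation=cv2.INTER_CUBIC))
E
```

```text
14.8 [ 0.5098 -0.1092  0.2068] 0.04241310198585868 [-0.4905  0.7488 -0.4019]
-103.42284982433245 -89.53178039304358
```

View pics/w13z.png

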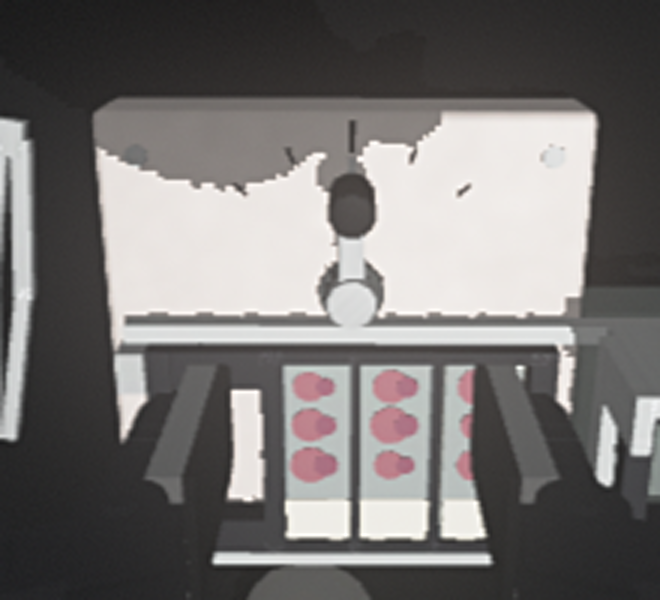

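Request:
play_rows(
  moves=[0.5,-0.05,0,0,8,0,0,0.8,-0.05,-0.03,-0.05,16,0,0,1,-0.05,-0.06,-0.1,24,0,0,1,-0.05,-0.095,-0.152,32,0,0,1,-0.05,-0.095,-0.152,40,0,0,1,-0.05,-0.095,-0.152,48,0,0,1,-0.05,-0.095,-0.152,56,0,0,1,-0.05,-0.095,-0.152,64,0,0,1,-0.05,-0.095,-0.152,72,0,0,1,-0.05,-0.095,-0.152,80,0,0,1,-0.05,-0.095,-0.152,88,0,0,1,-0.05,-0.095,-0.152,90,0,0,1,-0.05,-0.095,-0.152,90,0,0,1,-0.05,-0.095,-0.152,90,0,0],
)

```text
time_s: 16.25
eef_pos: [0.6186, -0.2504, 0.2542]
tool_rot: [2.537, 1.569, 2.639]
contact_force: [0.5, 0.2, -0.1]
opening: -0.0003
```

```bash
python3 look.py w14
python3 - <<'E'
from h import *
f=load('w14'); im=f['image'][0:250,200:450]; cv2.imwrite('pics/w14z.png',cv2.resize(im,None,fx=2.4,fy=2.4,interpolation=cv2.INTER_CUBIC))
f=save('side','s14'); im=f['image'][130:255,270:410]; cv2.imwrite('pics/s14z.png',cv2.resize(im,None,fx=4.7,fy=4.7,interpolation=cv2.INTER_CUBIC))
E
```

```text
16.25 [ 0.6186 -0.2504  0.2542] -0.0003431973129917159 [ 0.4897  0.1852 -0.0762]
-9.697511595801577 -241.18128877314945
```

View pics/w14z.png

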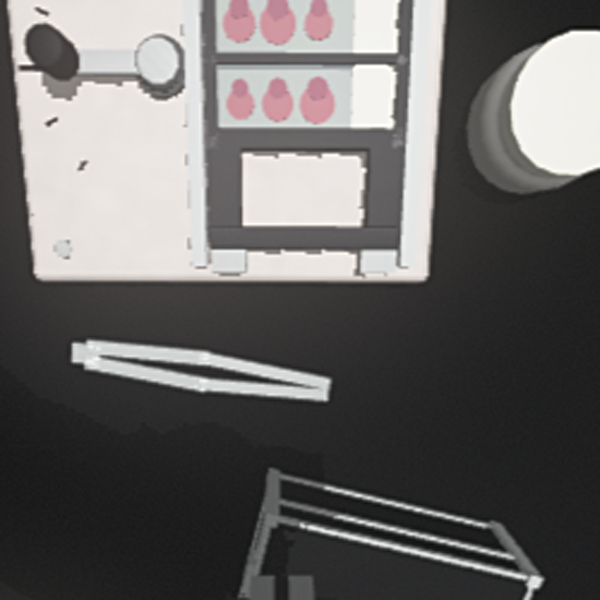

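View pics/s14z.png

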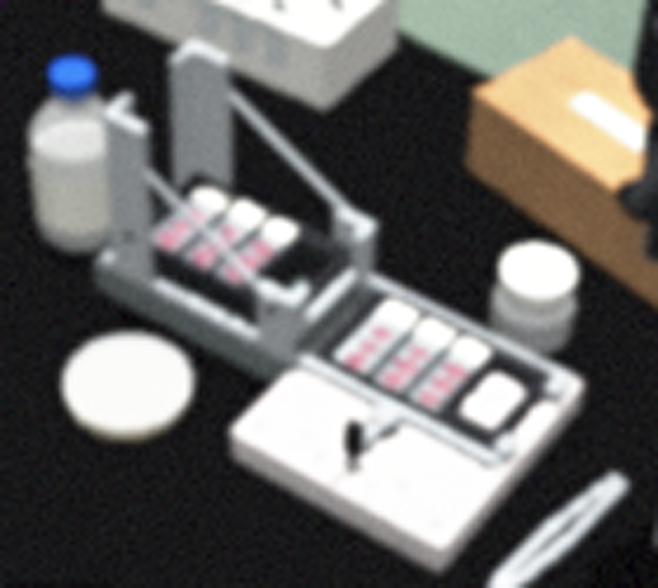

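Run:
```python
from h import *
f=save('top','t15'); a=f['image'][130:215,265:400]; b=load('w13')['image'][180:320,370:560]
a=cv2.resize(a,None,fx=4,fy=4,interpolation=cv2.INTER_CUBIC); b=cv2.resize(b,(540,398)); b=b[:258] if 0 else b
cv2.imwrite('pics/t15z.png',a); cv2.imwrite('pics/w13m.png',b)
```

```text
(no output)
```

View pics/t15z.png

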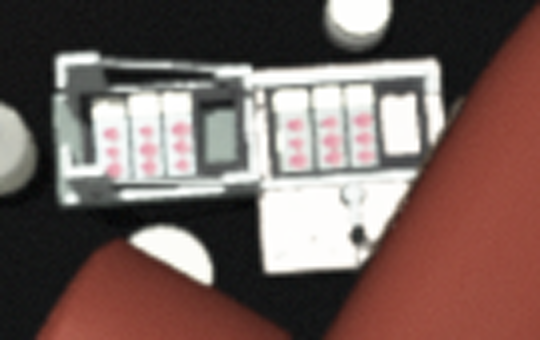

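View pics/w13m.png

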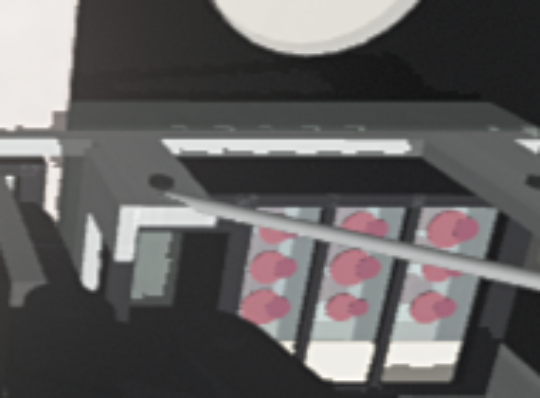

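```bash
python3 -c "
from h import *
print(r.hand_in())"
```

```text
the job is handed in; nothing more can be done
None
```

The lowest tray is home against both end stops, the light lever is on the long middle mark, and I handed the job in at about 16 s of the 54 s allowed.

- **Tray:** I put the closed fingers in its slot and slid it flat along the deck. The last push was about 13 N against the stops, and I backed off before lifting out. In the final pictures I see no gap at either stop. The tray measured from about y = -165 to -15.7 mm in the loader frame, against -165 to -15 mm expected.
- **Lever:** I gripped the knob and turned it, overshooting the mark by about 0.5 mm and correcting. In the last close-up before I let go, the pointer and the mark agreed within about 0.1 pixel. After release the lever still pointed along the mark.
- **Stack and bench:** The other three trays dropped onto the deck and look square, with their slots lined up. Nothing else on the bench appears moved. I checked both by eye only, and the arm hid part of the bench in the last top view.

Measurements disagreed by about 2 mm between views, which is within the calibration. During the lever adjustment the wrist force briefly reached about 15 N along x and 13 N upward, and I relaxed it before releasing.

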